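# Hold the sanding block flush on the sloped bed against its stop

## Robot

A 6-joint arm with a two-finger parallel gripper is mounted at the origin on a cart in front of the work surface, level with it; the furniture and walls round the work are solid. World frame = base frame: x ahead of the robot, y to its left, z up, the work surface at z = 0. Lengths are in m, angles in degrees, forces in N, time in s.
With the tool pointing down it reaches from about 0.4 to 0.825 m from the base axis. Payload 7 kg.
Tool frame: the origin (TCP) lies midway between the tips of the shut fingers; the grasp point (between the pads) lies 19 mm behind it; z points along the fingers, y is the line along which they close (so a half turn about z gives the same grasp; the last joint's range is limited). The gripper opens to 88 mm and grips with 3 to 60 N. Pads are 19 mm wide; open, the fingers measure 130 mm over their backs; the gripper's body (78 mm by 193 mm) begins 47 mm behind the grasp point.
Start: joints at [80.392, 20.546, 0.682, 0, -70.136, -16.507], TCP at [0.297, 0.606, 0.227] pointing down, gripper open.
Joint ranges: [-176.03, 176.03], [-82.01, 121.73], [-58.28, 71.71], [-173.87, 95.51], [-174.79, -0.11], [-173.66, 173.66]. Speed limits (degrees/s): [136.94, 136.94, 172.46, 180, 180, 180].

## Interface

Orientations are given as [roll, pitch, yaw] about the fixed x, y, z axes, in that order (R = Rz(yaw) Ry(pitch) Rx(roll)).
In Python, from plant import ctrl gives the robot as it stands. The module is installed in compiled form; this text tells all that it offers.
- The arm moves only by the tool play_rows, never from a script. Its argument "commands" is a list that holds one entry, the list of rows, each a list of 7 numbers: the turn, a rotation vector about the tool's x, y, z in rad, then the shift along the tool's x, y, z in cm, then the finger opening in cm, from 0 to 8.76. In form: [[[ax, ay, az, x, y, z, grip], ...]]. A call has 1 to 8 rows; each row is the pose to reach, as a shift and turn from the pose commanded when the call began, along the tool's axes at that moment; what a row does not reach only later rows make up. A row lasts 1/12 s, in which the tool goes at most 41.7 mm and 7.16 degrees, less where a joint would pass 70% of its speed; a pose out of reach is approached as far as the arm can. A call with a gripper value outside its range is refused whole. The fingers move at their own pace and stop on an object; the grip force is fixed at half the most. Time passes only in rows, so rows that repeat a pose let the fingers close. It gives the time, the measured TCP pose, the force, the opening and the grip force at its end, in the units of the state.
- ctrl.get_obs(): the state, without advancing time (a new reading comes with each control period).
- ctrl.snapshot(name): name is "scene" or "top" or "wrist"; returns a dict with "color" (400x640x3 uint8, red, green, blue), "camera_matrix" (3x3 intrinsics, pixels), "origin" and "rotation" of the camera in the world; the wrist camera has in their place "hand_eye" (4x4, takes a point from camera to tool coordinates, whose origin is the TCP and whose axes are the flange's). Camera axes: x right, y down, z forward; pixel columns grow to the right and rows downward; lengths in m; the calibration is good to about 2 mm. A picture is of the moment at which its call begins: read the wrist's pose just before it. There is no depth.
- ctrl.close_job(): hands the job in; it is judged then, once.
Trained networks look in a picture, given as the dict that the camera call returned (one of the last four; its "shot" number tells which), for a name from the list of things; names that differ only in an ending like _2 or _b are one class to them, and where a whole thing is asked for, a point or a joint stands for the part that bears it (a point fixed in the world has none). Each returns a list of dicts, best first, with "conf" (0 to 1); they miss things now and then, are a little off and sometimes report something else, mostly with a low value. They report only what shows in the picture. A call takes as long as a camera call. They do not tell look-alikes from the thing itself.
- ctrl.find_in(picture, name): "bbox" ([left, top, width, height] in pixels, round what is visible of it).
The state is a dict: "clock": time; "joint_pos": joint angles; "qvel": joint speeds; "tau": joint torques, N m; "tool_pos": TCP position; "orientation": TCP orientation; "force": force on the tool from outside, world axes, zero at the start; "moment": the same for the moment, N m; "opening": finger opening in m; "gripper_force": force on a finger pad.
Only numpy, scipy, OpenCV 4.12 (cv2) and the standard library are available. Lean on these libraries where they do the work, as an engineer would, in place of code of your own. Each camera call takes 0.05 s, during which the arm holds its last target. There are 200 camera calls.

## Task

On the angle stage, slide the stop along its rail by its upright grip until its blade points exactly at the little pointer clip on the upper edge of the bed. Then pick up the dark sanding block, tilt it to the slope of the bed and hold it flush on the bed face, its long side level along the rail, about midway between the rail and the upper edge, with its end close up against the left side of the blade, without moving the stop off the pointer or changing the slope. Finish while still gripping the block and pressing it on the face with a light push of about 10 N; do not let go, and leave the other things alone.

Things in the scene. Friction and masses are not known exactly. Their poses are not given: they have to be found in the camera images.
- bed: Bed of the angle stage: aluminium plate 156 (up the slope) x 270 x 10 mm on a fixed grey base. Hinged at its lower edge, nearer the robot; clamped stiffly (8 N m) at a slope of 0.2 to 0.48 rad, which varies. Origin: middle of the lower edge, on the plate's underside, 30 mm above the worktop; x up the slope, y level along the bed to its left, z square out of the face. Face plane at z = 10 mm.
- bed_face (a point): Point on the bed face midway between rail and upper edge: 83 mm up the slope from the bed origin, at the middle of the bed's length. Axes as bed. The stop's rail, 18 mm wide and 4 mm high, runs along y at bed x = 13 to 31 mm; the face is bare from bed x = 40 to 124 mm.
- stop_grip (a point): Point in the stop's black upright grip, 13 mm under its top, 35 mm out from the bed face; axes as bed. Grip 22 (x) x 12 (y) x 34 (z) mm, on a 34 x 34 mm carriage whose top is 14.5 mm out from the face, at the lower end of the stop. The stop slides along bed y with about 4 N of friction, stays where left, and starts near the right-hand (-y) end of the rail.
- stop_tip (a point): Upper end of the stop's blade, at the middle of its width, on its top, 13.7 mm out from the face; axes as bed. The blade is a straight steel bar 8 mm wide (4 mm each side of this point along y) that runs 106 mm down the slope from here to the carriage. Carriage and grip lie to its right (centre 13 mm to -y); nothing sticks out on its left (+y).
- index_tip (a point): Point of the small steel pointer clip (30 x 20 x 12 mm) on the upper edge of the bed; axes as bed. The stop is set when stop_tip and this point have the same bed y. It lies 25 to 115 mm to +y of the blade's start. The clip is clamped stiffly; leave it.
- sanding_block: Dark grey sanding block, 53 (x) x 87 (y) x 28 (z) mm, about 0.11 kg, lying flat and loose on the worktop to the right of the stage. Origin at the centre of its underside, z up. Grip it across the 53 mm. Against the blade, its centre lies 47 to 48 mm to +y of the middle of the blade.
- plaster_block: Bystander: cream plaster offcut block, 65 x 102 x 35 mm, loose; origin at the centre of its underside. Leave alone.
- test_disc: Bystander: flat round bisque disc, 78 mm across, 10 mm thick, loose; origin at the centre of its underside. Leave alone.
- paddle: Bystander: small wooden paddle, 76 x 25 x 8 mm, loose; origin at the centre of its underside. Leave alone.
- cast_stud: Bystander: white star-shaped plaster casting, 68 x 83 x 28 mm, loose; origin at the centre of its underside. Leave alone.
Not all that is in view belongs to the job. What is shaped like the sanding_block but green, red or turquoise is not meant.

How it is judged (in metres and radians):
On the way, in this order (a step that is already met when the one before it is completed fails the run):
1. the stop's blade points at the pointer clip, the block still on the worktop (y of stop_tip in the frame of index_tip between -0.004 and 0.004 m and height (world z) of sanding_block below 0.02 m), for 0.3 s.
2. the sanding block is lifted clear of the worktop (height (world z) of sanding_block above 0.04 m), for 0.1 s.
At the end, for the whole second after the job is handed in: Blade within 4 mm of the pointer; block held by the fingers (over 3 N), flush on the bed face within 0.045 rad, pressed with 3 to 25 N, along the bed within 0.09 rad, within 22 mm of mid-face, its end within 6 mm of the blade's left side; bed moved under 6 mm, block still (y of stop_tip in the frame of index_tip between -0.004 and 0.004 m and angle between the z axis of sanding_block and the z axis of bed, either way round below 0.045 rad and angle between the y axis of sanding_block and the y axis of bed, either way round below 0.09 rad and z of sanding_block in the frame of bed_face between -0.004 and 0.003 m and x of sanding_block in the frame of bed_face between -0.022 and 0.022 m and y of sanding_block in the frame of stop_tip between 0.041 and 0.0535 m and contact force between sanding_block and bed between 3 and 25 N and contact force between the fingers and sanding_block above 3 N and distance of bed_face from where it was at the start of the episode below 0.006 m and linear speed of sanding_block below 0.02 m/s); the arm keeps its last pose, push and grip.
It fails at once if a bystander is disturbed (moved more than 30 mm) (distance of any of plaster_block, test_disc, paddle, cast_stud from where it was at the start of the episode above 0.03 m).
It fails at once if the slope of the bed is changed (face moved more than 10 mm) (distance of bed_face from where it was at the start of the episode above 0.01 m).
It fails at once if the block is rammed on the bed (more than 45 N) (contact force between sanding_block and bed above 45 N).
It also fails if it takes over 59 s, if anything falls off the work surface, if the arm or the gripper's body presses on something with over 40 N, if the wrist force passes 120 N, or if a joint passes its speed limit or range.

## Working session

There is one attempt and no reset: what is moved stays moved. The work goes in short steps, Python scripts to look and compute and a tool call to move; the robot and the scene stay as the last step left them, time stands still between calls to the robot, and variables do not carry over. Pictures are saved under pics/ and viewed, at most 10 in all, crops included, and the job is handed in when it is done.

Besides the shell and the picture viewer there is one more tool, called after "Request:" by a JSON object that holds its "fn" and its "kwargs". play_rows: Moves the arm, as the interface text tells. Its arguments: {"type":"object","properties":{"commands":{"type":"array","items":{"type":"array","items":{"type":"array","items":{"type":"number"}}}}},"required":["commands"]}

```bash
mkdir -p pics; cat > h.py <<'E'
import numpy as np, cv2, pickle
from plant import ctrl
from scipy.spatial.transform import Rotation as R
def snap(n):
    o=ctrl.get_obs(); p=ctrl.snapshot(n)
    if n=='wrist':
        T=np.eye(4);T[:3,:3]=R.from_euler('xyz',o['orientation'],degrees=True).as_matrix();T[:3,3]=o['tool_pos']
        C=T@np.array(p['hand_eye']); p['origin']=C[:3,3];p['rotation']=C[:3,:3]
    return p
def save(p,f): cv2.imwrite('pics/'+f,p['color'][:,:,::-1])
def ray(p,uv):
    d=np.array(p['rotation'])@np.linalg.inv(p['camera_matrix'])@np.array([uv[0],uv[1],1.]); return np.array(p['origin']),d/np.linalg.norm(d)
def atz(p,uv,z):
    o,d=ray(p,uv); return o+d*(z-o[2])/d[2]
def proj(p,X):
    c=np.array(p['rotation']).T@(np.atleast_2d(X)-np.array(p['origin'])).T; q=np.array(p['camera_matrix'])@c; return (q[:2]/q[2]).T
def tri(obs):
    A=np.zeros((3,3));b=np.zeros(3)
    for p,uv in obs:
        o,d=ray(p,uv);M=np.eye(3)-np.outer(d,d);A+=M;b+=M@o
    return np.linalg.solve(A,b)
E
python3 - <<'E'
from h import *
o=ctrl.get_obs();print(o)
for n in('scene','top'):
    p=snap(n);save(p,n+'0.png');print(n,p['origin'],p['camera_matrix'])
    for k in('bed','stop_grip','stop_tip','index_tip','sanding_block','plaster_block','test_disc','paddle','cast_stud'):
        print(k,[(d['bbox'],round(d['conf'],2)) for d in ctrl.find_in(p,k)[:4]])
    pickle.dump(p,open(n+'.pkl','wb'))
E
```

```text
{'clock': 0.0, 'joint_pos': array([ 8.03928167e+01,  2.05908664e+01,  6.33599788e-01, -1.97225045e-02,
       -7.01354910e+01, -1.65062896e+01]), 'qvel': array([-0.02985308,  0.00225501,  0.01483562, -0.08000285,  0.00653349,
        0.02939839]), 'tau': array([ 1.42080757e-03, -5.82723856e+01,  2.93050396e+01,  6.99701115e+00,
        7.12331981e-03, -1.60876893e-04]), 'tool_pos': array([0.29691918, 0.60564379, 0.22562903]), 'orientation': array([ 1.79905797e+02, -8.58049717e-03, -2.61201825e+01]), 'force': array([-0.34063395, -0.59397643, -0.26777737]), 'moment': array([-0.01414661, -0.04921796,  0.01111575]), 'gripper_force': 0.0, 'opening': 0.08739422459007909}
scene [-0.0757914   0.51511788  0.64101927] [[373.70620525   0.         321.31717228]
 [  0.         373.70620525 196.50952447]
 [  0.           0.           1.        ]]
bed [([180.2, 185.0, 127.7, 86.1], 0.79)]
stop_grip [([263.8, 195.7, 38.2, 32.5], 0.52)]
stop_tip [([264.7, 194.6, 42.2, 33.8], 0.78)]
index_tip [([229.3, 204.6, 9.2, 6.9], 0.46), ([316.5, 251.6, 33.7, 23.2], 0.3)]
sanding_block [([357.3, 215.7, 36.9, 24.
[... 411 characters left out ...]
  327.96694586]
 [  0.         369.38004154 200.90710389]
 [  0.           0.           1.        ]]
bed [([203.2, 151.4, 107.5, 52.5], 0.64)]
stop_grip [([279.7, 160.8, 16.8, 43.2], 0.71)]
stop_tip [([280.4, 162.6, 13.2, 41.7], 0.48)]
index_tip [([252.6, 149.4, 4.8, 13.1], 0.38)]
sanding_block [([350.2, 201.8, 27.6, 19.1], 0.94), ([335.9, 236.0, 23.4, 31.1], 0.59), ([389.7, 217.4, 34.2, 23.3], 0.58), ([333.4, 164.0, 26.6, 28.9], 0.56)]
plaster_block [([390.6, 148.0, 29.8, 34.2], 0.65)]
test_disc [([273.1, 243.3, 26.4, 26.3], 0.92)]
paddle [([195.4, 236.1, 8.4, 21.8], 0.62)]
cast_stud [([424.3, 183.0, 29.7, 17.9], 0.88), ([390.1, 148.1, 30.8, 33.9], 0.39), ([193.2, 238.0, 10.2, 19.6], 0.16)]
```

```bash
python3 - <<'E'
from h import *
a=cv2.imread('pics/top0.png')[110:290,180:470]; b=cv2.imread('pics/scene0.png')[140:345,160:430]
a=cv2.resize(a,(780,484),interpolation=3); cv2.imwrite('pics/topc.png',a)
cv2.imwrite('pics/scenec.png',cv2.resize(b,(780,592),interpolation=3))
E
```

```text
(no output)
```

View pics/topc.png

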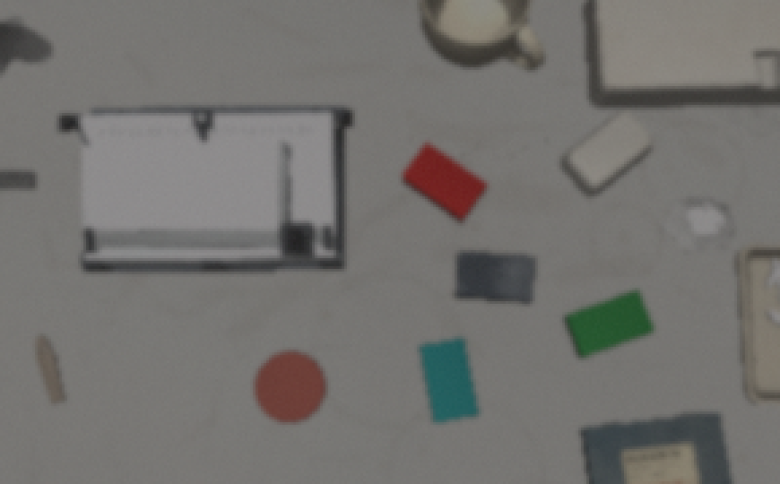

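View pics/scenec.png

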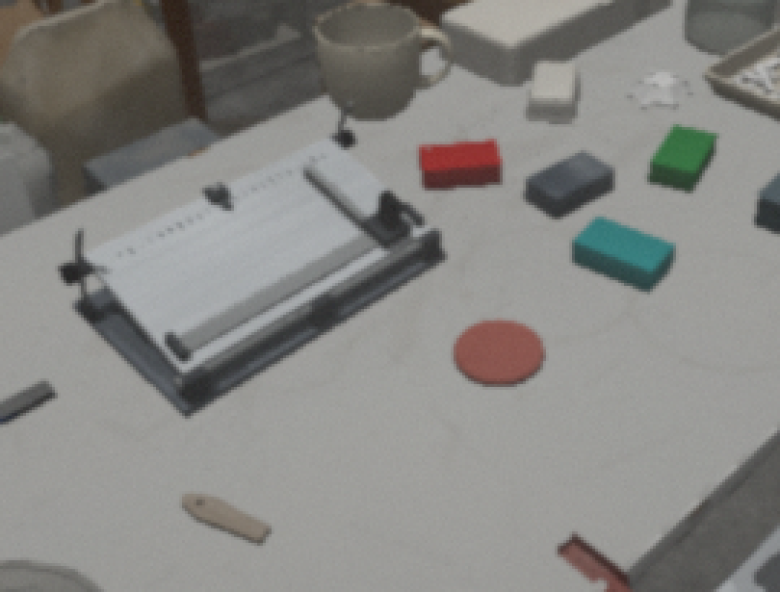

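The dark grey block is at top px (364,213), found with confidence 0.94. The look-alikes are red (345,178), turquoise (347,251) and green (407,230). Only the grey one fits "dark grey", and the enlarged crops confirm it. Next I'll work out rough positions.

```bash
python3 - <<'E'
from h import *
t=pickle.load(open('top.pkl','rb'));s=pickle.load(open('scene.pkl','rb'))
print(np.round(t['rotation'],3),np.round(s['rotation'],3))
T=lambda u,v:(180+u/2.69,110+v/2.69)
S=lambda u,v:(160+u/2.889,140+v/2.889)
for n,a,b in[('blade tip',(287,143),(312,167)),('index',(204,140),(222,205)),('LL',(83,265),(184,368)),('LR',(342,265),(436,236)),('UL',(80,112),(88,262)),('UR',(334,112),(330,140)),('grip',(298,238),(390,205)),('block',(495,277),(570,178)),('disc',(290,386),(499,350))]:
    X=tri([(t,T(*a)),(s,S(*b))]);print(n,np.round(X,3),np.round(proj(t,X)-T(*a),1),np.round(proj(s,X)-S(*b),1))
print([np.round(atz(t,T(*q),.028),3) for q in[(457,252),(537,256),(533,301),(456,297)]])
p=snap('wrist');print(np.array(p['hand_eye']),p['camera_matrix'])
E
```

```text
[-1.68892e+02 -1.00000e-02 -8.95430e+01] [-123.048    1.08  -133.176]Traceback (most recent call last):
  File "<stdin>", line 7, in <module>
  File "h.py", line 16, in proj
    c=np.array(p['rotation']).T@(np.atleast_2d(X)-np.array(p['origin'])).T; q=np.array(p['camera_matrix'])@c; return (q[:2]/q[2]).T
                                                                              ~~~~~~~~~~~~~~~~~~~~~~~~~~~~^~
ValueError: matmul: Input operand 1 has a mismatch in its core dimension 0, with gufunc signature (n?,k),(k,m?)->(n?,m?) (size 1 is different from 3)
```

Rotations are rpy in degrees.

```bash
python3 - <<'E'
s=open('h.py').read()
s=s.replace("    return p\ndef save","    else: p['rotation']=R.from_euler('xyz',p['rotation'],degrees=True).as_matrix()\n    return p\ndef save");open('h.py','w').write(s)
from h import *
t=pickle.load(open('top.pkl','rb'));s=pickle.load(open('scene.pkl','rb'))
for n,p in(('top',t),('scene',s)):
    p['rotation']=R.from_euler('xyz',p['rotation'],degrees=True).as_matrix();pickle.dump(p,open(n+'.pkl','wb'))
T=lambda u,v:(180+u/2.69,110+v/2.69)
S=lambda u,v:(160+u/2.889,140+v/2.889)
for n,a,b in[('blade tip',(287,143),(312,167)),('index',(204,140),(222,205)),('LL',(83,265),(184,368)),('LR',(342,265),(436,236)),('UL',(80,112),(88,262)),('UR',(334,112),(330,140)),('grip',(298,238),(390,205)),('block',(495,277),(570,178)),('disc',(290,386),(499,350))]:
    X=tri([(t,T(*a)),(s,S(*b))]);print(n,np.round(X,3),np.round(proj(t,X)-T(*a),1),np.round(proj(s,X)-S(*b),1))
print([np.round(atz(t,T(*q),.028),3) for q in[(457,252),(537,256),(533,301),(456,297)]])
p=snap('wrist');print(np.round(p['hand_eye'],3),p['camera_matrix'])
E
```

```text
blade tip [0.663 0.039 0.078] [[0.1 0.1]] [[-0.1 -0. ]]
index [0.669 0.131 0.074] [[-1. -1.]] [[1.5 0.4]]
LL [0.537 0.257 0.047] [[-0.5 -0.4]] [[0.8 0.2]]
LR [ 0.544 -0.016  0.029] [[-0.7 -0.8]] [[1.2 0.2]]
UL [0.696 0.26  0.067] [[1.2 1. ]] [[-1.7 -0.5]]
UR [ 0.7   -0.009  0.071] [[0.1 0.1]] [[-0.2 -0. ]]
grip [0.561 0.026 0.077] [[-0.1 -0.2]] [[0.2 0. ]]
block [ 0.53  -0.184  0.022] [[0. 0.]] [[-0. -0.]]
disc [0.412 0.036 0.007] [[0.1 0.2]] [[-0.3 -0. ]]
[array([ 0.557, -0.142,  0.028]), array([ 0.553, -0.229,  0.028]), array([ 0.504, -0.224,  0.028]), array([ 0.507, -0.141,  0.028])]
[[-0.001 -0.97  -0.243  0.064]
 [ 1.    -0.001  0.    -0.   ]
 [-0.    -0.243  0.97  -0.158]
 [ 0.     0.     0.     1.   ]] [[309.97228722   0.         318.38671801]
 [  0.         309.97228722 207.5731328 ]
 [  0.           0.           1.        ]]
```

```bash
cat >> h.py <<'E'
def go(pos,rot):
    "rotvec(rad) and shift(cm) in tool axes to reach pos / rotation matrix"
    o=ctrl.get_obs();M=R.from_euler('xyz',o['orientation'],degrees=True)
    q=rot if isinstance(rot,R) else R.from_euler('xyz',rot,degrees=True)
    print('turn',np.round((M.inv()*q).as_rotvec(),3),'shift cm',np.round(M.inv().apply(np.array(pos)-o['tool_pos'])*100,2))
E
python3 -c "
from h import *
go([.58,.10,.25],[180,0,0])"
```

```text
turn [-0.     0.    -0.456] shift cm [47.68 32.99 -2.34]
```

Request:
{"fn": "play_rows", "kwargs": {"commands": [[[0,0,-0.456,47.7,33,-2.3,8.7],[0,0,-0.456,47.7,33,-2.3,8.7],[0,0,-0.456,47.7,33,-2.3,8.7],[0,0,-0.456,47.7,33,-2.3,8.7],[0,0,-0.456,47.7,33,-2.3,8.7],[0,0,-0.456,47.7,33,-2.3,5],[0,0,-0.456,47.7,33,-2.3,4],[0,0,-0.456,47.7,33,-2.3,4]]]}}

```text
clock: 1.72
tool_pos: [0.4602, 0.3135, 0.2402]
orientation: [-180.0, -0.0, 0.0]
force: [0.2, 1.3, 0.9]
opening: 0.0724
gripper_force: 0.0
```

```bash
python3 -c "
from h import *
go([.58,.10,.25],[180,0,0])"
```

```text
turn [-0.001 -0.     0.001] shift cm [11.97 21.36 -0.98]
```

Request:
{"fn": "play_rows", "kwargs": {"commands": [[[0,0,0,12,21.4,-1,4],[0,0,0,12,21.4,-1,4],[0,0,0,12,21.4,-1,4],[0,0,0,12,21.4,-1,4],[0,0,0,12,21.4,-1,4],[0,0,0,12,21.4,-1,4],[0,0,0,12,21.4,-1,4],[0,0,0,12,21.4,-1,4]]]}}

```text
clock: 2.38
tool_pos: [0.5804, 0.0993, 0.2495]
orientation: [180.0, 0.0, -0.2]
force: [0.6, -0.6, 0.2]
opening: 0.0399
gripper_force: 0.0
```

```bash
python3 - <<'E'
from h import *
o=ctrl.get_obs();print(o['tool_pos'],o['orientation'],o['force'],o['opening'])
p=snap('wrist');pickle.dump(p,open('w1.pkl','wb'));save(p,'w1.png')
for k in('bed','stop_grip','stop_tip','index_tip','sanding_block'):
    print(k,[(d['bbox'],round(d['conf'],2)) for d in ctrl.find_in(p,k)[:4]])
E
```

```text
[0.58036405 0.09930578 0.24954285] [ 1.79988986e+02  1.49095496e-02 -2.07498238e-01] [ 0.59826235 -0.5508383   0.20871002] 0.039916838617044016
bed [([134.7, 70.4, 317.0, 154.6], 0.63)]
stop_grip [([362.4, 110.4, 31.7, 115.5], 0.6), ([275.8, 76.4, 21.4, 29.7], 0.4)]
stop_tip [([363.6, 108.7, 30.0, 118.1], 0.63)]
index_tip [([277.0, 76.5, 20.4, 31.0], 0.57), ([136.1, 71.5, 313.8, 153.4], 0.55)]
sanding_block [([459.1, 98.4, 91.5, 70.9], 0.86), ([495.6, 197.6, 79.2, 44.7], 0.61)]
```

View pics/w1.png

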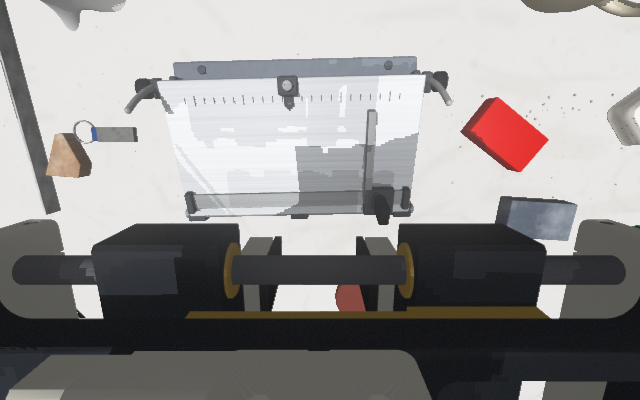

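```bash
python3 - <<'E'
import cv2
a=cv2.imread('pics/w1.png')
b=cv2.resize(a[60:230,140:450],None,fx=2.5,fy=2.5,interpolation=2)
cv2.imwrite('pics/w1c.png',b)
E
```

```text
(no output)
```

View pics/w1c.png

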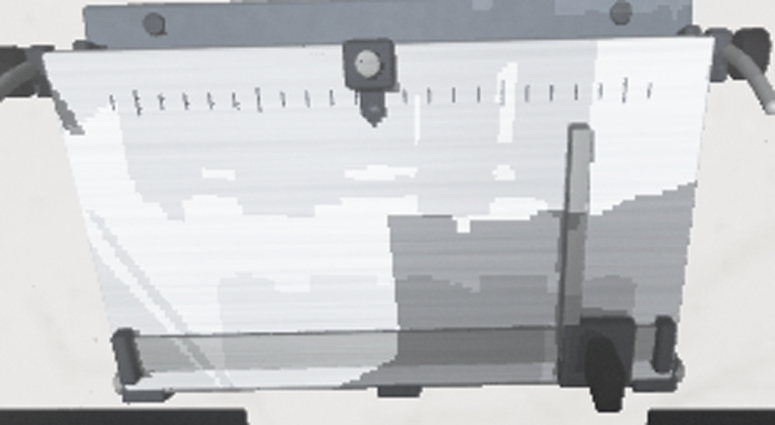

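```bash
cat > fit.py <<'E'
from h import *
from scipy.optimize import least_squares
w=pickle.load(open('w1.pkl','rb'));s=pickle.load(open('scene.pkl','rb'));t=pickle.load(open('top.pkl','rb'))
W=lambda u,v:(140+u/2.5,60+v/2.5)
S=lambda u,v:(160+u/2.889,140+v/2.889)
def bedT(q): return R.from_euler('zy',[q[2],-q[3]]),np.array([q[0],q[1],.03])
def pts(q):
    ys,yi=q[4],q[5];zi=q[6]
    return [(w,(.156,.135,.01),W(44,53)),(w,(.156,-.135,.01),W(714,38)),(w,(0,.135,.01),W(125,392)),(w,(0,-.135,.01),W(667,384)),
     (w,(.031,.11,.014),W(160,336)),(w,(.031,-.05,.014),W(555,328)),
     (w,(q[7],ys,.0137),W(580,125)),(w,(q[7]-.07,ys,.0137),W(571,293)),
     (w,(q[8],yi,zi),W(375,125)),
     (s,(.156,.135,.01),S(88,262)),(s,(.156,-.135,.01),S(330,140)),(s,(q[7],ys,.0137),S(312,167)),(s,(q[8],yi,zi),S(226,207))]
def res(q,full=False):
    r,o=bedT(q);e=[proj(c,r.apply(X)+o)[0]-uv for c,X,uv in pts(q)]
    return np.array(e) if full else np.r_[np.ravel(e),(q[6]-.014)/.003]
q=least_squares(res,[.54,.12,0,.3,-.09,0,.014,.13,.13],loss='soft_l1',x_scale=.01).x
if __name__=='__main__':
    print(np.round(q,4),'yaw deg',np.degrees(q[2]));print(np.round(res(q,True),1))
    for off in (0,):
        print('move stop y',q[5]-q[4])
    b=[atz(w,uv,z) for uv,z in[((500,197),.028),((576,203),.028)]];print(b)
    pickle.dump(q,open('q.pkl','wb'))
    p=w['color'][60:230,140:450].copy()
E
python3 fit.py
```

```text
[ 0.5452  0.1237  0.0155  0.2123 -0.0825  0.0031  0.0158  0.1225  0.1261] yaw deg 0.8876923193470074
[[  0.4  -0.4]
 [  0.2  -0.1]
 [ -0.5   0.3]
 [  2.   -0.5]
 [  0.    0.7]
 [-22.    1.3]
 [  0.1   1.2]
 [  0.3  -2.6]
 [ -0.2  -0.3]
 [ -2.   -1.5]
 [  0.1  -0.5]
 [ -1.1   2.8]
 [  1.9   0.6]]
move stop y 0.08557362947603867
[array([ 0.56216126, -0.12782184,  0.028     ]), array([ 0.55398496, -0.22456974,  0.028     ])]
```

```bash
python3 - <<'E'
s=open('fit.py').read()
s=s.replace("(w,(.031,-.05,.014),W(555,328)),","").replace("(w,(q[7]-.07,ys,.0137),W(571,293)),","").replace("(w,(.031,.11,.014),W(160,336)),","")
open('fit.py','w').write(s)
E
python3 fit.py; python3 - <<'E'
from fit import *
r,o=bedT(q)
for x in(.012,.022,.032):
    for z in(.014,.048):
        P=r.apply([x,q[4]-.013,z])+o; print(x,z,P,(proj(w,P)[0]-[140,60])*2.5)
print((proj(w,r.apply([[.031,.1,.014],[.031,-.07,.014],[.013,-.06,.014],[.0,-.06,.01],[.017,q[4],.0137]])+o)-[140,60])*2.5)
E
```

```text
[ 0.5449  0.1241  0.0151  0.2132 -0.083   0.0027  0.0157  0.1241  0.1265] yaw deg 0.8674288132196039
[[ 0.1 -0. ]
 [-0.2  0.3]
 [-0.8  0.5]
 [ 1.7 -0.2]
 [ 0.4  0. ]
 [-0.2 -0.3]
 [-2.  -1.4]
 [ 0.1 -0.4]
 [-1.3  2.5]
 [ 1.9  0.6]]
move stop y 0.0857451987846536
[array([ 0.56216126, -0.12782184,  0.028     ]), array([ 0.55398496, -0.22456974,  0.028     ])]
0.012 0.014 [0.55507452 0.02822624 0.04652942] [594.71023827 366.58246158]
0.012 0.048 [0.54788049 0.02822624 0.07975962] [608.12281033 400.59361066]
0.022 0.014 [0.56484699 0.02837763 0.04864507] [596.09562488 347.65609182]
0.022 0.048 [0.55765296 0.02837763 0.08187527] [609.80995629 380.4032083 ]
0.032 0.014 [0.57461946 0.02852902 0.05076072] [597.51485309 328.26739723]
0.032 0.048 [0.56742543 0.02852902 0.08399092] [611.5420917 359.6744083]
[[180.50460092 337.9446212 ]
 [541.82659692 331.25580239]
 [519.63469791 366.07903792]
 [518.32612056 386.23284238]
 [568.03289448 357.40389735]]
```

```bash
cat >> h.py <<'E'
def bgo(X,q,yaw=0):
    "go to TCP at bed coords X; yaw about bed z of tool (0: closes along bed y, -90: along bed x)"
    r=R.from_euler('zy',[q[2],-q[3]]); go(r.apply(X)+[q[0],q[1],.03], r*R.from_euler('z',yaw,degrees=True)*R.from_euler('x',180,degrees=True))
def inbed(P,q): return R.from_euler('zy',[q[2],-q[3]]).inv().apply(np.array(P)-[q[0],q[1],.03])
E
python3 -c "
from h import *
bgo([.019,-.096,.085],pickle.load(open('q.pkl','rb')))"
```

```text
turn [-0.002  0.213 -0.013] shift cm [-3.26  7.41 13.25]
```

Request:
{"fn": "play_rows", "kwargs": {"commands": [[[0,0.213,-0.013,-3.3,7.4,13.2,4],[0,0.213,-0.013,-3.3,7.4,13.2,4],[0,0.213,-0.013,-3.3,7.4,13.2,4],[0,0.213,-0.013,-3.3,7.4,13.2,4],[0,0.213,-0.013,-3.3,7.4,13.2,4],[0,0.213,-0.013,-3.3,7.4,13.2,4]]]}}

```text
clock: 3.18
tool_pos: [0.5439, 0.0263, 0.1154]
orientation: [179.8, -11.9, 0.8]
force: [-0.1, 0.5, 0.1]
opening: 0.0403
gripper_force: 0.0
```

```bash
python3 - <<'E'
from h import *
q=pickle.load(open('q.pkl','rb'))
o=ctrl.get_obs();print(inbed(o['tool_pos'],q),o['orientation'])
p=snap('wrist');pickle.dump(p,open('w2.pkl','wb'));save(p,'w2.png')
E
```

```text
[ 0.01562014 -0.09806515  0.08364703] [179.80980013 -11.93487695   0.79220936]
```

View pics/w2.png

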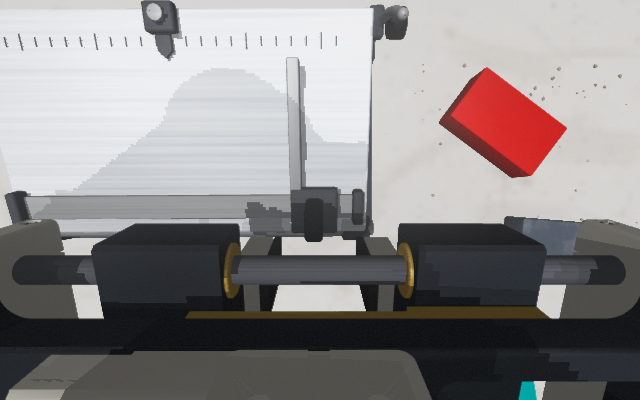

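```bash
cat >> h.py <<'E'
def onbed(p,uv,z,q):
    r=R.from_euler('zy',[q[2],-q[3]]);o,d=ray(p,uv);o=r.inv().apply(o-[q[0],q[1],.03]);d=r.inv().apply(d);return o+d*(z-o[2])/d[2]
E
python3 - <<'E'
from h import *
q=pickle.load(open('q.pkl','rb'));p=pickle.load(open('w2.pkl','rb'))
for n,uv,z in[('tipL',(286.5,58),.0137),('tipR',(299.5,58),.0137),('bladelowL',(289,188),.0137),('idx',(168,59),.014),('idx',(168,59),.018),('UR',(373,9),.01),('lowerR edge',(371,200),.01),('gripbot',(314,242),.048),('rail top',(150,195),.014),('griptopL',(304,238),.048),('griptopR',(324,238),.048)]: print(n,np.round(onbed(p,uv,z,q),4))
bgo([.019,-.0965,.021],q)
E
```

```text
tipL [ 0.1268 -0.0766  0.0137]
tipR [ 0.1268 -0.0853  0.0137]
bladelowL [ 0.0377 -0.0759  0.0137]
idx [0.1263 0.0033 0.014 ]
idx [0.1255 0.0015 0.018 ]
UR [ 0.1572 -0.1343  0.01  ]
lowerR edge [ 0.0275 -0.1382  0.01  ]
gripbot [ 0.0078 -0.0949  0.048 ]
rail top [0.0327 0.0283 0.014 ]
griptopL [ 0.0106 -0.0883  0.048 ]
griptopR [ 0.0106 -0.1015  0.048 ]
turn [-0.001  0.001 -0.001] shift cm [ 0.05 -0.03  6.43]
```

Request:
{"fn": "play_rows", "kwargs": {"commands": [[[0,0,0,0,0,3,4],[0,0,0,0,0,5,4],[0,0,0,0,0,6.4,4],[0,0,0,0,0,6.4,3],[0,0,0,0,0,6.4,1],[0,0,0,0,0,6.4,0.8],[0,0,0,0,0,6.4,0.8],[0,0,0,0,0,6.4,0.8]]]}}

```text
clock: 3.9
tool_pos: [0.5623, 0.0291, 0.0562]
orientation: [180.0, -12.4, 0.8]
force: [7.6, 0.5, -11.7]
opening: 0.0328
gripper_force: 30.0
```

```bash
python3 - <<'E'
from h import *
q=pickle.load(open('q.pkl','rb'))
o=ctrl.get_obs();print(inbed(o['tool_pos'],q),o['force'],o['opening'],o['gripper_force'])
p=snap('wrist');pickle.dump(p,open('w3.pkl','wb'));save(p,'w3.png')
E
```

```text
[ 0.02111887 -0.09531741  0.02195878] [  7.60538539   0.52503556 -11.7447611 ] 0.032776596110550206 29.998250976204872
```

View pics/w3.png

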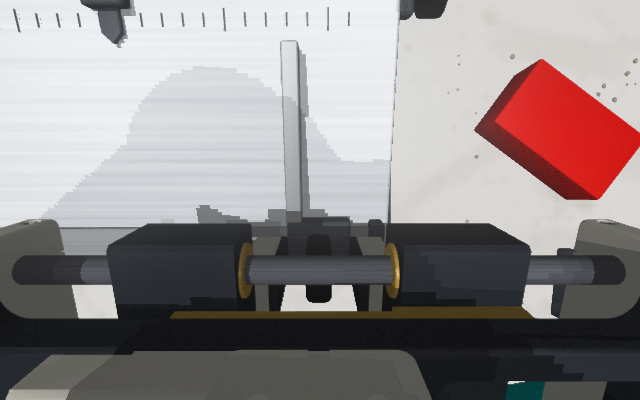

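The fingers stopped at 33 mm, which is the carriage width and not the 12 mm grip, so I'm too low. I'll open, rise and grip higher.

Request:
{"fn": "play_rows", "kwargs": {"commands": [[[0,0,0,0,0,0,4],[0,0,0,0,0,0,4.2],[0,0,0,0,0,-0.8,4.2],[0,0,0,0,0,-1.6,4.2],[0,0,0,0,0,-1.6,4.2]]]}}

```text
clock: 4.37
tool_pos: [0.5578, 0.0281, 0.0734]
orientation: [180.0, -12.4, 0.8]
force: [1.5, 0.4, -0.3]
opening: 0.0421
gripper_force: 0.0
```

```bash
python3 - <<'E'
from h import *
q=pickle.load(open('q.pkl','rb'))
o=ctrl.get_obs();print(inbed(o['tool_pos'],q),o['force'],o['opening'],o['gripper_force'],o['orientation'])
p=pickle.load(open('w3.pkl','rb'))
for n,uv,z in[('tipL',(280.5,42),.0137),('tipR',(298,42),.0137),('bladelowL',(287,215),.0137),('idx',(117,45),.014),('edgeR',(401,25),.01),('edgeR',(392,160),.01)]: print(n,np.round(onbed(p,uv,z,q),4))
E
```

```text
[ 0.02038973 -0.09630128  0.03966519] [ 1.54234957  0.41917283 -0.27749862] 0.04213059700092305 0.0 [179.99176181 -12.38302232   0.78095553]
tipL [ 0.1273 -0.0767  0.0137]
tipR [ 0.1273 -0.0852  0.0137]
bladelowL [ 0.0397 -0.0775  0.0137]
idx [0.1261 0.0034 0.014 ]
edgeR [ 0.1357 -0.1359  0.01  ]
edgeR [ 0.0696 -0.1352  0.01  ]
```

```bash
python3 - <<'E'
from h import *
q=pickle.load(open('q.pkl','rb'))
w1,w2,w3,s,t=[pickle.load(open(f+'.pkl','rb')) for f in('w1','w2','w3','scene','top')]
W=lambda u,v:(140+u/2.5,60+v/2.5)
for n,ob in dict(tip=[(w1,W(580.5,125)),(w2,(293,58)),(w3,(289.2,42))],idx=[(w1,W(375,125)),(w2,(168,59)),(w3,(117,45))],UR=[(w1,W(714,38)),(w2,(373,9))],
  griptop=[(w1,W(608,411)),(w2,(314,242)),(w3,(319,302))],bladelow=[(w1,W(562,328)),(w2,(289,188)),(w3,(287,215))]).items():
    X=tri(ob);print(n,np.round(X,4),np.round(inbed(X,q),4),[np.round(proj(c,X)[0]-u,1) for c,u in ob])
E
```

```text
tip [0.6641 0.0444 0.0775] [ 0.1253 -0.0815  0.0212] [array([-0.,  0.]), array([ 0.1, -0.1]), array([-0. ,  0.1])]
idx [0.6647 0.1286 0.0715] [0.126  0.0027 0.0152] [array([-0.1,  0.1]), array([0.2, 0.1]), array([-0. , -0.4])]
UR [ 0.697  -0.0076  0.076 ] [ 0.1564 -0.134   0.0128] [array([-0.2,  0.1]), array([ 0.3, -0.1])]
griptop [0.5446 0.0291 0.0852] [ 0.01   -0.0951  0.054 ] [array([0.1, 0.1]), array([0.2, 0.1]), array([-0.5, -0.5])]
bladelow [0.5802 0.0469 0.0676] [ 0.0413 -0.0778  0.0293] [array([ 0.8, -1.8]), array([ 0.5, -0.9]), array([-2.6,  5.1])]
```

Request:
{"fn": "play_rows", "kwargs": {"commands": [[[0,0,0,0,0,0.9,4],[0,0,0,0,0,0.9,2],[0,0,0,0,0,0.9,0.9],[0,0,0,0,0,0.9,0.9],[0,0,0,0,0,0.9,0.9],[0,0,0,0,0,0.9,0.9]]]}}

```text
clock: 4.87
tool_pos: [0.5587, 0.0275, 0.0619]
orientation: [179.9, -12.2, 0.8]
force: [-1.3, 4.0, -1.1]
opening: 0.0129
gripper_force: 2.0
```

Request:
{"fn": "play_rows", "kwargs": {"commands": [[[0,0,0,0,0,0,0.9],[0,0,0,0,-1,0,0.9],[0,0,0,0,-2.5,0,0.9],[0,0,0,0,-4,0,0.9],[0,0,0,0,-5.5,0,0.9],[0,0,0,0,-7,0,0.9],[0,0,0,0,-8,0,0.9],[0,0,0,0,-8,0,0.9]]]}}

```text
clock: 5.53
tool_pos: [0.5572, 0.1085, 0.0618]
orientation: [179.9, -12.2, 0.8]
force: [-7.2, 4.3, 5.0]
opening: 0.0118
gripper_force: 30.0
```

```bash
python3 - <<'E'
from h import *
q=pickle.load(open('q.pkl','rb'))
o=ctrl.get_obs();print(inbed(o['tool_pos'],q),o['force'],o['opening'],o['gripper_force'],o['orientation'])
p=snap('wrist');pickle.dump(p,open('w4.pkl','wb'))
cv2.imwrite('pics/w4.png',cv2.resize(p['color'][:250,200:440,::-1],None,fx=2.4,fy=2.4,interpolation=2))
E
```

```text
[ 0.0185707  -0.01584187  0.02849384] [-7.15232381  4.33768552  4.95690351] 0.011824966896148342 30.01019150018692 [179.90086415 -12.17143846   0.83803926]
```

View pics/w4.png

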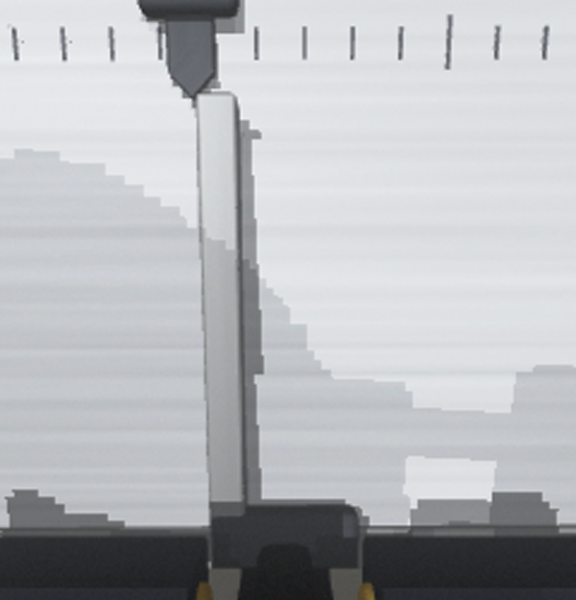

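The pointer tip is at crop u=192.5. The blade tip spans 197–239, middle 218, and is 42 px = 8 mm wide. So 4.9 mm more to +y is needed.

Request:
{"fn": "play_rows", "kwargs": {"commands": [[[0,0,0,0,-0.3,0,0.9],[0,0,0,0,-0.5,0,0.9],[0,0,0,0,-0.5,0,0.9],[0,0,0,0,-0.5,0,0.9],[0,0,0,0,-0.5,0,2],[0,0,0,0,-0.5,0,3.5],[0,0,0,0,-0.5,0,3.5]]]}}

```text
clock: 6.17
tool_pos: [0.5582, 0.1128, 0.0621]
orientation: [180.0, -12.2, 0.8]
force: [-0.2, 0.7, 0.1]
opening: 0.026
gripper_force: 0.0
```

```bash
python3 - <<'E'
from h import *
q=pickle.load(open('q.pkl','rb'))
o=ctrl.get_obs();print(inbed(o['tool_pos'],q),o['force'],o['opening'],o['gripper_force'],o['orientation'])
p=snap('wrist');pickle.dump(p,open('w5.pkl','wb'))
cv2.imwrite('pics/w5.png',cv2.resize(p['color'][:250,200:440,::-1],None,fx=2.4,fy=2.4,interpolation=2))
bgo([.083,0,.2],q,-90)
E
```

```text
[ 0.01959518 -0.0116009   0.02857488] [-0.21247003  0.67037495  0.11725283] 0.026017115717501937 0.0 [179.95519995 -12.24886076   0.76361494]
turn [-2.000e-03  1.000e-03  1.569e+00] shift cm [  6.35  -1.21 -17.14]
```

View pics/w5.png

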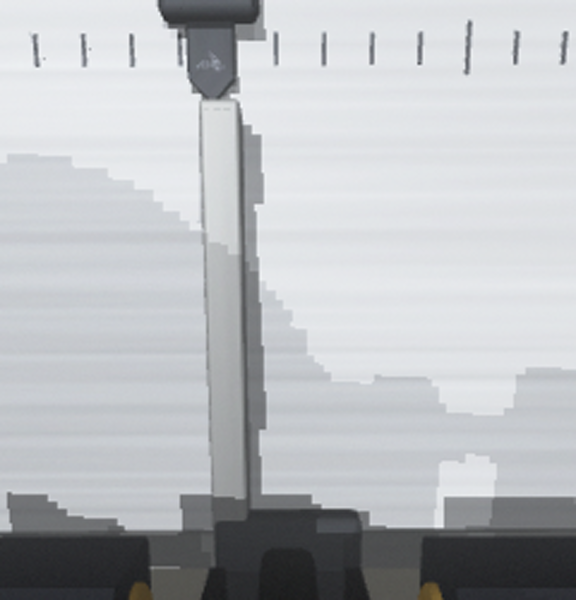

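Still about 1.1 mm short (pointer at u=214, blade middle 220). I'll nudge it, release, and rise for a better fit of the bed.

Request:
{"fn": "play_rows", "kwargs": {"commands": [[[0,0,0,0,0,0,0.9],[0,0,0,0,-0.06,0,0.9],[0,0,0,0,-0.1,0,0.9],[0,0,0,0,-0.1,0,0.9],[0,0,0,0,-0.1,0,0.9],[0,0,0,0,-0.1,0,2],[0,0,0,0,-0.1,0,4],[0,0,0,0,-0.1,0,4]]]}}

```text
clock: 6.88
tool_pos: [0.5576, 0.1135, 0.0619]
orientation: [179.9, -12.2, 0.8]
force: [-0.6, 0.3, 0.7]
opening: 0.0264
gripper_force: 0.0
```

Request:
{"fn": "play_rows", "kwargs": {"commands": [[[0,0,0,0,0,0,5],[0,0,0,0,0,-3,5],[0,0,0,1,0,-7,5],[0,0,0,3,0,-11,5],[0,0,0,5,0,-15,5],[0,0,0,5,0,-18,8.7],[0,0,0,5,0,-18,8.7],[0,0,0,5,0,-18,8.7]]]}}

```text
clock: 7.55
tool_pos: [0.5694, 0.1145, 0.2511]
orientation: [-179.9, -12.5, 0.7]
force: [-0.7, -0.1, -0.3]
opening: 0.0647
gripper_force: 0.0
```

```bash
python3 - <<'E'
from h import *
q=pickle.load(open('q.pkl','rb'))
o=ctrl.get_obs();print(inbed(o['tool_pos'],q),o['orientation'],o['qvel'])
p=snap('wrist');pickle.dump(p,open('w6.pkl','wb'))
cv2.imwrite('pics/w6.png',cv2.resize(p['color'][:235,150:490,::-1],(782,540),interpolation=2))
E
```

```text
[ 0.0705446  -0.01060893  0.21093594] [-179.90434197  -12.4508362     0.72763406] [-0.03490278  2.07075706 -3.81489612 -0.84237929  1.04746118 -0.19409474]
```

View pics/w6.png

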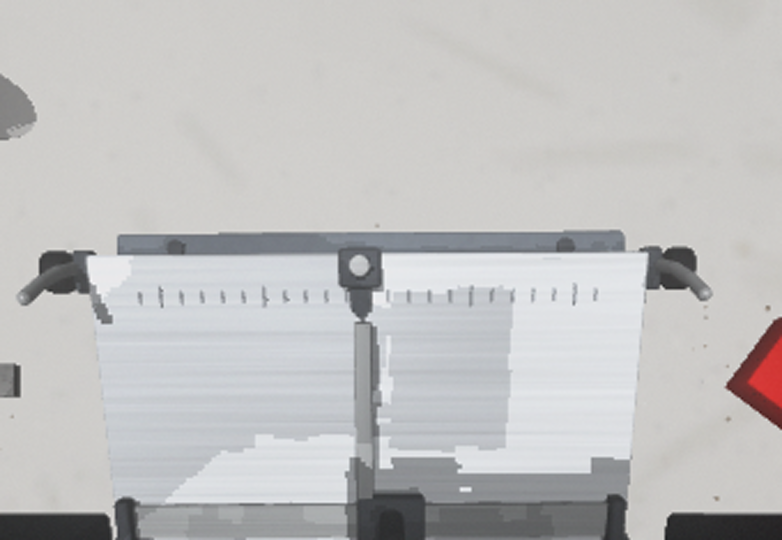

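```bash
cat > fit2.py <<'E'
from h import *
from scipy.optimize import least_squares
w1,w2,w3,w4,w5,w6,s,t=[pickle.load(open(f+'.pkl','rb')) for f in('w1','w2','w3','w4','w5','w6','scene','top')]
W=lambda u,v:(140+u/2.5,60+v/2.5)
V=lambda u,v:(150+u/2.3,v/2.3)
C=lambda u,v:(200+u/2.4,v/2.4)
S=lambda u,v:(160+u/2.889,140+v/2.889)
# q: x0 y0 yaw slope z0 | ys0 xtip yi xi zi | edge xs
def pts(q):
    ys,xt,yi,xi,zi=q[5:10]; e=q[10:]
    c=[(.156,.135,.01),(.156,-.135,.01)]
    return [(w1,c[0],W(44,53),1),(w1,c[1],W(714,38),1),(w6,c[0],V(87,257),1),(w6,c[1],V(648,253),1),(w2,c[1],(373,9),1),
     (w1,(e[0],.135,.01),W(110,330),1),(w1,(e[1],-.135,.01),W(684,260),1),(w6,(e[2],.135,.01),V(113,500),1),(w6,(e[3],-.135,.01),V(630,500),1),
     (w1,(xt,ys,.0137),W(580.5,125),1),(w2,(xt,ys,.0137),(293,58),1),(w3,(xt,ys,.0137),(289.2,42),1),
     (w1,(xi,yi,zi),W(375,125),1),(w2,(xi,yi,zi),(168,59),1),(w3,(xi,yi,zi),(117,45),1),(w6,(xi,yi,zi),V(362,320),1),(w5,(xi,yi,zi),C(214,97),1),(w4,(xi,yi,zi),C(192.5,96),1),
     (w1,(.031,.11,.014),W(160,336),.5),(w6,(.031,.11,.014),V(150,505),.5),
     (s,c[0],S(88,262),.4),(s,c[1],S(330,140),.4),(s,(0,.135,.01),S(184,368),.4)]
def res(q,full=False):
    r=R.from_euler('zy',[q[2],-q[3]]);o=np.array([q[0],q[1],q[4]])
    e=np.array([(proj(c,r.apply(X)+o)[0]-uv)*k for c,X,uv,k in pts(q)])
    if full: return e
    e[[18,19],0]=0
    return np.r_[e.ravel(),(q[4]-.03)/.002]
q=least_squares(res,[.545,.124,0,.25,.03,-.083,.124,0,.126,.014,.03,.07,.04,.04],loss='soft_l1',x_scale=.01)
J=q.jac;cov=np.linalg.inv(J.T@J);q=q.x
if __name__=='__main__':
    print(np.round(q,4));print(np.round(np.sqrt(np.diag(cov))[:10],4));print(np.round(res(q,True),1).tolist());pickle.dump(q,open('q2.pkl','wb'))
E
python3 fit2.py
```

```text
[ 0.5454  0.1237  0.0187  0.2206  0.0297 -0.0811  0.1262  0.0031  0.1262
  0.0141  0.034   0.0623  0.034   0.0325]
[0.0006 0.0005 0.003  0.0137 0.0015 0.0006 0.0006 0.0006 0.0006 0.0015]
[[-0.3, 0.2], [0.1, -0.5], [-0.2, -0.1], [-0.1, -0.2], [1.0, 0.3], [-0.3, 0.1], [1.1, 0.1], [-0.3, 0.0], [-0.8, -0.1], [-1.4, -2.6], [0.1, -0.3], [0.3, 0.7], [-0.5, -0.5], [-0.2, -0.5], [-0.3, -1.3], [-0.5, -0.7], [0.2, 3.0], [0.9, 1.0], [0.0, 0.5], [1.7, 0.5], [-0.8, -0.6], [-0.0, -0.3], [-0.0, 0.9]]
```

```bash
python3 -c "
from h import *
print(ctrl.get_obs()['joint_pos'])
go([.53,-.10,.25],[180,0,-92])"
```

```text
[ 35.27952253   3.41631368 -23.05106262   8.60139761 -53.6874809
  50.95785908]
turn [-0.173 -0.165  1.612] shift cm [-4.   21.35 -0.97]
```

Request:
{"fn": "play_rows", "kwargs": {"commands": [[[-0.173,-0.165,1.612,-4,21.3,-1,8.7],[-0.173,-0.165,1.612,-4,21.3,-1,8.7],[-0.173,-0.165,1.612,-4,21.3,-1,8.7],[-0.173,-0.165,1.612,-4,21.3,-1,8.7],[-0.173,-0.165,1.612,-4,21.3,-1,8.7],[-0.173,-0.165,1.612,-4,21.3,-1,8.7],[-0.173,-0.165,1.612,-4,21.3,-1,8.7],[-0.173,-0.165,1.612,-4,21.3,-1,8.7]]]}}

```text
clock: 8.27
tool_pos: [0.5287, -0.1011, 0.2482]
orientation: [-177.8, -4.5, -56.9]
force: [0.5, -0.5, -0.0]
opening: 0.0871
gripper_force: 0.0
```

```bash
python3 -c "
from h import *
go([.53,-.10,.25],[180,0,-92])"
```

```text
turn [-0.062 -0.064  0.615] shift cm [-0.   -0.17 -0.17]
```

Request:
{"fn": "play_rows", "kwargs": {"commands": [[[-0.062,-0.064,0.615,0,-0.2,-0.2,8.7],[-0.062,-0.064,0.615,0,-0.2,-0.2,8.7],[-0.062,-0.064,0.615,0,-0.2,-0.2,8.7],[-0.062,-0.064,0.615,0,-0.2,-0.2,8.7],[-0.062,-0.064,0.615,0,-0.2,-0.2,8.7],[-0.062,-0.064,0.615,0,-0.2,-0.2,8.7],[-0.062,-0.064,0.615,0,-0.2,-0.2,8.7]]]}}

```text
clock: 8.85
tool_pos: [0.531, -0.0987, 0.2505]
orientation: [-179.9, -0.0, -91.4]
force: [0.3, -0.7, -0.2]
opening: 0.0873
gripper_force: 0.0
```

```bash
python3 - <<'E'
from h import *
o=ctrl.get_obs();print(o['tool_pos'],o['orientation'])
p=snap('wrist');pickle.dump(p,open('w7.pkl','wb'));save(p,'w7.png')
print(ctrl.find_in(p,'sanding_block'))
t=cv2.cvtColor(p['color'],cv2.COLOR_RGB2GRAY)
for z in(.028,0): print(proj(p,[[.53+dx,-.185+dy,z] for dx in(-.026,.026) for dy in(-.043,.043)]).round())
E
```

```text
[ 0.53104223 -0.09869019  0.25054423] [-1.79936351e+02 -3.34494780e-02 -9.13652964e+01]
[{'bbox': [335.7, 0.0, 60.0, 45.9], 'conf': 0.73}, {'bbox': [293.6, 75.4, 49.1, 77.8], 'conf': 0.71}, {'bbox': [196.0, 121.7, 73.8, 77.1], 'conf': 0.69}, {'bbox': [369.9, 121.7, 75.6, 59.0], 'conf': 0.58}]
[[339.  71.]
 [340. 148.]
 [294.  72.]
 [297. 149.]]
[[338.  75.]
 [338. 147.]
 [295.  76.]
 [298. 148.]]
```

View pics/w7.png

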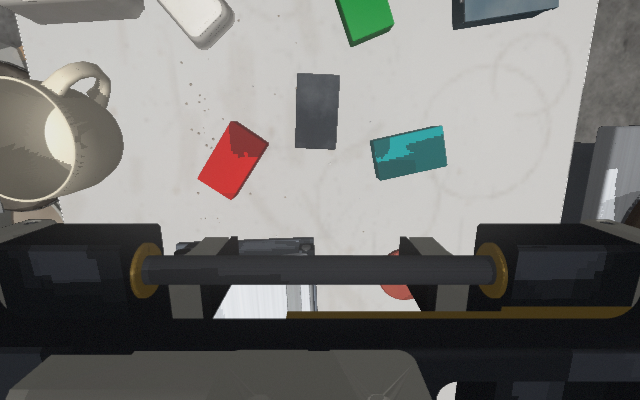

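This is the last of my 10 pictures. It shows the dark grey block at (317,111), with red at (233,160), turquoise at (408,152) and green at (365,20). I'll measure the block numerically.

```bash
python3 - <<'E'
from h import *
p=pickle.load(open('w7.pkl','rb'));c=p['color'].astype(int)
g=c.mean(2);m=((g<140)&(c.max(2)-c.min(2)<40)).astype(np.uint8);m[:65]=0;m[158:]=0;m[:,:282]=0;m[:,352:]=0
n,l,s,ct=cv2.connectedComponentsWithStats(m);k=1+np.argmax(s[1:,4]);ys,xs=np.where(l==k);print(s[k])
P=np.array([atz(p,(u,v),.028)[:2] for u,v in zip(xs,ys)]).astype(np.float32)
(cx,cy),wh,a=cv2.minAreaRect(P*1000);print(cx,cy,wh,a)
go([cx/1000,cy/1000,.10],[180,0,-90])
E
```

```text
[ 295   73   45   77 3186]
530.8946533203125 -184.06271362304688 (84.45082092285156, 49.73013687133789) 86.03153991699219
turn [-0.002 -0.001 -0.023] shift cm [ 8.54 -0.15 15.13]
```

```bash
python3 -c "
from h import *
go([.531,-.185,.09],[180,0,-93.5])"
```

```text
turn [-0.002 -0.001  0.038] shift cm [ 8.63 -0.16 16.13]
```

Request:
{"fn": "play_rows", "kwargs": {"commands": [[[0,0,0.038,4,0,2,8.7],[0,0,0.038,7,-0.2,5,8.7],[0,0,0.038,8.6,-0.2,9,8.7],[0,0,0.038,8.6,-0.2,13,8.7],[0,0,0.038,8.6,-0.2,16.1,8.7],[0,0,0.038,8.6,-0.2,16.1,8.7],[0,0,0.038,8.6,-0.2,16.1,8.7]]]}}

```text
clock: 9.53
tool_pos: [0.5306, -0.1846, 0.0902]
orientation: [180.0, -0.0, -93.6]
force: [0.4, 0.0, 0.7]
opening: 0.0869
gripper_force: 0.0
```

```bash
python3 -c "
from h import *
o=ctrl.get_obs();print(o['tool_pos'],o['orientation'],o['force'])
go([.531,-.185,.013],[180,0,-93.5])"
```

```text
[ 0.53055989 -0.18459831  0.09021161] [ 1.79967372e+02 -3.89906048e-02 -9.35936669e+01] [0.39622541 0.03773411 0.69086267]
turn [ 0.001 -0.001 -0.002] shift cm [ 0.03 -0.05  7.72]
```

Request:
{"fn": "play_rows", "kwargs": {"commands": [[[0,0,0,0,0,3,8.7],[0,0,0,0,0,5.5,8.7],[0,0,0,0,0,7,8.7],[0,0,0,0,0,7.7,8.7],[0,0,0,0,0,7.7,5],[0,0,0,0,0,7.7,4.5],[0,0,0,0,0,7.7,4.5],[0,0,0,0,0,7.7,4.5]]]}}

```text
clock: 10.2
tool_pos: [0.5333, -0.1845, 0.0159]
orientation: [-179.6, 0.0, -93.7]
force: [-0.1, -0.5, 0.6]
opening: 0.0657
gripper_force: 0.0
```

```bash
python3 -c "
from h import *
o=ctrl.get_obs();print(o['tool_pos'],o['orientation'],o['force'],o['opening'],o['gripper_force'])"
```

```text
[ 0.53331423 -0.18450967  0.01591448] [-1.79636461e+02  8.35898139e-03 -9.36838097e+01] [-0.05957472 -0.49928569  0.63648922] 0.06574138442643129 0.0
```

Request:
{"fn": "play_rows", "kwargs": {"commands": [[[0,0,0,0,0,0,4.5],[0,0,0,0,0,0,4.5],[0,0,0,0,0,0,4.5],[0,0,0,0,0,0,4.5],[0,0,0,0,0,0,4.5]]]}}

```text
clock: 10.62
tool_pos: [0.5323, -0.1846, 0.0148]
orientation: [-179.8, 0.0, -93.7]
force: [-1.8, 2.6, 5.8]
opening: 0.0498
gripper_force: 30.0
```

Request:
{"fn": "play_rows", "kwargs": {"commands": [[[0,0,0,0,0,-1,4.5],[0,0,0,0,0,-4,4.5],[0,0,0,0,0,-8,4.5],[0,0,0,0,0,-12,4.5],[0,0,0,0,0,-16,4.5],[0,0,0,0,0,-18,4.5],[0,0,0,0,0,-18,4.5]]]}}

```text
clock: 11.2
tool_pos: [0.5341, -0.1851, 0.2006]
orientation: [-179.3, -0.0, -93.7]
force: [1.4, -0.4, -1.2]
opening: 0.0497
gripper_force: 30.0
```

```bash
python3 -c "
from h import *
q=pickle.load(open('q2.pkl','rb'))
o=ctrl.get_obs();print(o['tool_pos'],o['orientation'],o['force'],o['opening'],o['gripper_force'])
bgo([.083,.065,.15],q,-90)"
```

```text
[ 0.53411957 -0.18507091  0.20064831] [-1.79251051e+02 -3.23227686e-02 -9.36747380e+01] [ 1.40435908 -0.43581261 -1.19248497] 0.04968236854104067 29.99770849943161
turn [ 0.208 -0.006 -0.082] shift cm [-37.82  -3.4    0.66]
```

Request:
{"fn": "play_rows", "kwargs": {"commands": [[[0.208,-0.006,-0.082,-37.8,-3.4,0.7,4.5],[0.208,-0.006,-0.082,-37.8,-3.4,0.7,4.5],[0.208,-0.006,-0.082,-37.8,-3.4,0.7,4.5],[0.208,-0.006,-0.082,-37.8,-3.4,0.7,4.5],[0.208,-0.006,-0.082,-37.8,-3.4,0.7,4.5],[0.208,-0.006,-0.082,-37.8,-3.4,0.7,4.5],[0.208,-0.006,-0.082,-37.8,-3.4,0.7,4.5],[0.208,-0.006,-0.082,-37.8,-3.4,0.7,4.5]]]}}

```text
clock: 11.87
tool_pos: [0.582, 0.1466, 0.1879]
orientation: [-167.9, -0.2, -89.0]
force: [1.2, -0.7, -0.2]
opening: 0.0495
gripper_force: 30.0
```

```bash
python3 -c "
from h import *
q=pickle.load(open('q2.pkl','rb'))
o=ctrl.get_obs();print(o['tool_pos'],o['orientation'],o['force'],o['opening'],o['gripper_force'])
bgo([.083,.062,.08],q,-90)"
```

```text
[0.58199571 0.14656305 0.18790669] [-1.67917576e+02 -1.64930566e-01 -8.90151828e+01] [ 1.23831669 -0.65079471 -0.21419788] 0.04952807671953463 29.99623954296112
turn [ 0.01   0.001 -0.001] shift cm [-4.04 -1.29  6.6 ]
```

Request:
{"fn": "play_rows", "kwargs": {"commands": [[[0,0,0,-3,-0.8,0,4.5],[0.006,0,0,-3.6,-1,3,4.5],[0.006,0,0,-3.6,-1,6,4.5],[0.006,0,0,-3.6,-1,6,4.5],[0.006,0,0,-3.6,-1,6,4.5],[0.006,0,0,-3.6,-1,6,4.5]]]}}

```text
clock: 12.37
tool_pos: [0.6047, 0.1807, 0.1323]
orientation: [-167.5, -0.2, -89.0]
force: [0.8, 0.9, 0.0]
opening: 0.0495
gripper_force: 30.0
```

```bash
python3 - <<'E'
from h import *
q=pickle.load(open('q2.pkl','rb'))
o=ctrl.get_obs();print(o['tool_pos'],o['orientation'],o['force'],inbed(o['tool_pos'],q))
bgo([.083,.057,.034],q,-90)
p=snap('wrist');save(p,'w8.png');pickle.dump(p,open('w8.pkl','wb'))
for k in('sanding_block','stop_tip','index_tip'):print(k,[(d['bbox'],round(d['conf'],2)) for d in ctrl.find_in(p,k)[:3]])
r=R.from_euler('zy',[q[2],-q[3]])
print(proj(p,r.apply([[.126,.002,.0137],[.04,.006,.0137],[.126,.003,.014]])+[q[0],q[1],.03]))
E
```

```text
[0.60465274 0.180686   0.13234644] [-167.53268563   -0.17860435  -89.02496945] [0.84249682 0.910489   0.02044453] [0.08125653 0.05552692 0.08690304]
turn [ 0.003  0.001 -0.001] shift cm [-0.14 -0.19  5.29]
sanding_block [([266.3, 177.6, 104.2, 135.7], 0.66)]
stop_tip []
index_tip [([207.0, 133.4, 49.1, 28.0], 0.76)]
[[256.04464901 145.86412886]
 [373.24303574 151.12763921]
 [256.03567607 147.27615287]]
```

```bash
python3 - <<'E'
from h import *
p=pickle.load(open('w8.pkl','rb'));g=p['color'].mean(2).astype(int)
for u in(265,300,318,345,365): print(u,list(zip(range(128,216,2),g[128:216:2,u])) if u==318 else g[128:216:2,u].tolist())
E
```

```text
265 [161, 161, 162, 162, 161, 161, 160, 120, 143, 141, 139, 135, 129, 158, 160, 161, 162, 163, 163, 162, 162, 162, 163, 144, 143, 142, 143, 142, 143, 145, 144, 144, 144, 143, 143, 145, 113, 111, 110, 111, 110, 110, 206, 211]
300 [163, 165, 162, 163, 163, 161, 161, 116, 136, 132, 131, 130, 122, 126, 160, 160, 160, 160, 159, 159, 159, 158, 130, 62, 70, 73, 75, 94, 94, 92, 95, 94, 85, 84, 84, 85, 82, 82, 83, 82, 83, 84, 86, 86]
318 [(128, np.int64(163)), (130, np.int64(164)), (132, np.int64(164)), (134, np.int64(163)), (136, np.int64(163)), (138, np.int64(162)), (140, np.int64(164)), (142, np.int64(114)), (144, np.int64(132)), (146, np.int64(129)), (148, np.int64(128)), (150, np.int64(127)), (152, np.int64(116)), (154, np.int64(157)), (156, np.int64(161)), (158, np.int64(160)), (160, np.int64(161)), (162, np.int64(159)), (164, np.int64(161)), (166, np.int64(141)), (168, np.int64(140)), (170, np.int64(139)), (172, np.int64(108)), (174, np.int64(56)), (176, np.int64(64)), (178, np.int64(69)), (180, np.int64(73)), (182, np.int64(94)), (184, np.int64(96)), (186, np.int64(93)), (188, np.int64(93)), (190, np.int64(91)), (192, np.int64(92)), (194, np.int64(93)), (196, np.int64(83)), (198, np.int64(81)), (200, np.int64(80)), (202, np.int64(79)), (204, np.int64(79)), (206, np.int64(77)), (208, np.int64(78)), (210, np.int64(77)), (212, np.int64(80)), (214, np.int64(79))]
345 [154, 154, 153, 155, 155, 154, 154, 113, 128, 124, 123, 122, 111, 151, 155, 155, 155, 154, 154, 135, 137, 134, 135, 58, 64, 70, 72, 92, 94, 95, 96, 93, 93, 92, 81, 79, 79, 81, 79, 78, 76, 78, 80, 81]
365 [160, 162, 160, 160, 161, 161, 159, 114, 124, 122, 121, 121, 110, 123, 158, 156, 157, 156, 154, 138, 137, 137, 136, 136, 75, 68, 65, 86, 86, 88, 88, 93, 92, 89, 89, 78, 78, 63, 59, 62, 61, 60, 60, 59]
```

```bash
python3 - <<'E'
from h import *
q=pickle.load(open('q2.pkl','rb'));p=pickle.load(open('w8.pkl','rb'))
H=np.array(p['hand_eye']);K=np.linalg.inv(p['camera_matrix'])
def tool(uv,z):
    d=H[:3,:3]@K@[uv[0],uv[1],1];o=H[:3,3];return o+d*(z-o[2])/d[2]
for v in(172.5,182,196): print(v,[tool((318,v),z).round(4).tolist() for z in(.0148,-.0132)])
print('corners',tool((297,173),.0148),tool((361,174),.0148))
for v in(142.5,153): print('blade',onbed(p,(318,v),.0137,q), onbed(p,(318,v),.0197,q))
E
```

```text
172.5 [[0.0417, 0.0004, 0.0148], [0.0455, 0.0005, -0.0132]]
182 [[0.0364, 0.0004, 0.0148], [0.041, 0.0005, -0.0132]]
196 [[0.0283, 0.0004, 0.0148], [0.0342, 0.0005, -0.0132]]
corners [ 0.04145892 -0.01132356  0.0148    ] [0.04087311 0.02448861 0.0148    ]
blade [ 0.08063212 -0.00030969  0.0137    ] [ 0.08063815 -0.00054726  0.0197    ]
blade [0.08065089 0.00726519 0.0137    ] [0.08065643 0.00683106 0.0197    ]
```

Request:
{"fn": "play_rows", "kwargs": {"commands": [[[0.003,0,0,0,-0.2,2,4.5],[0.003,0,0,0,-0.2,4,4.5],[0.003,0,0,0,-0.2,4.9,4.5],[0.003,0,0,0,-0.2,4.9,4.5],[0.003,0,0,0,-0.2,4.9,4.5],[0.003,0,0,0,-0.2,4.9,4.5]]]}}

```text
clock: 13.07
tool_pos: [0.6175, 0.1814, 0.0853]
orientation: [-167.3, -0.1, -89.0]
force: [-0.3, -0.4, -0.5]
opening: 0.0498
gripper_force: 30.0
```

```bash
cat > m.py <<'E'
from h import *
q=pickle.load(open('q2.pkl','rb'))
o=ctrl.get_obs();r=R.from_euler('zy',[q[2],-q[3]])
print('bed pos',inbed(o['tool_pos'],q).round(4),'F bed',r.inv().apply(o['force']).round(1),'M',o['moment'].round(2),o['orientation'].round(2),o['gripper_force'],o['clock'])
p=snap('wrist');g=p['color'].mean(2).astype(int)
for u in(265,318,345): print(u,g[128:200,u].tolist())
bgo([.083,.0502,.03],q,-90)
E
python3 m.py
```

```text
bed pos [0.0835 0.0562 0.0382] F bed [-0.4 -0.4 -0.4] M [0.09 0.77 0.01] [-1.673e+02 -1.200e-01 -8.901e+01] 29.997513592243195 13.0667
265 [165, 167, 166, 165, 166, 166, 165, 165, 164, 164, 165, 165, 164, 164, 164, 111, 110, 129, 140, 141, 138, 138, 137, 137, 135, 134, 133, 131, 132, 129, 108, 159, 163, 163, 162, 162, 161, 162, 161, 160, 161, 162, 161, 161, 161, 161, 162, 162, 160, 160, 160, 160, 161, 161, 160, 160, 143, 141, 140, 139, 142, 140, 141, 139, 140, 140, 139, 138, 140, 139, 138, 139]
318 [161, 160, 159, 160, 160, 160, 161, 160, 160, 159, 161, 160, 159, 159, 144, 99, 109, 127, 131, 132, 129, 127, 127, 129, 127, 128, 126, 124, 124, 118, 103, 124, 126, 157, 158, 158, 158, 157, 158, 157, 157, 140, 137, 110, 105, 60, 56, 60, 66, 69, 71, 64, 71, 89, 95, 97, 96, 96, 94, 92, 94, 92, 91, 93, 93, 94, 93, 94, 92, 83, 81, 80]
345 [159, 161, 161, 159, 160, 159, 160, 160, 159, 159, 157, 159, 158, 160, 159, 88, 109, 122, 128, 126, 123, 123, 123, 122, 122, 124, 122, 121, 121, 114, 98, 154, 157, 158, 159, 157, 157, 158, 158, 157, 157, 158, 139, 138, 108, 61, 57, 62, 63, 68, 69, 70, 67, 83, 93, 97, 96, 95, 96, 97, 96, 98, 96, 94, 94, 94, 91, 91, 90, 91, 81, 81]
turn [-0.001  0.002 -0.001] shift cm [0.61 0.06 0.83]
```

Request:
{"fn": "play_rows", "kwargs": {"commands": [[[0,0,0,0.3,0,0,4.5],[0,0,0,0.55,0,0,4.5],[0,0,0,0.55,0,0.3,4.5],[0,0,0,0.55,0,0.5,4.5],[0,0,0,0.55,0,0.7,4.5],[0,0,0,0.55,0,0.7,4.5],[0,0,0,0.55,0,0.7,4.5]]]}}

```text
clock: 13.7
tool_pos: [0.6186, 0.1755, 0.0769]
orientation: [-167.4, -0.2, -89.0]
force: [-1.1, -0.6, 0.1]
opening: 0.0496
gripper_force: 30.0
```

```bash
python3 m.py
```

```text
bed pos [0.0826 0.0503 0.0298] F bed [-1.  -0.6  0.3] M [0.06 0.79 0.  ] [-167.39   -0.17  -89.02] 29.997645914554596 13.7
265 [242, 241, 176, 166, 166, 166, 166, 166, 167, 166, 168, 166, 166, 166, 166, 167, 165, 166, 166, 165, 165, 165, 166, 164, 166, 165, 146, 93, 95, 121, 138, 136, 134, 136, 134, 133, 133, 133, 130, 131, 129, 128, 121, 127, 160, 165, 163, 164, 163, 164, 164, 162, 163, 162, 163, 162, 144, 141, 141, 142, 142, 141, 142, 141, 142, 141, 141, 141, 141, 141, 142, 141]
318 [160, 161, 160, 161, 162, 161, 160, 159, 160, 161, 161, 161, 159, 161, 159, 160, 160, 160, 159, 160, 160, 159, 160, 159, 160, 159, 113, 86, 101, 117, 131, 129, 127, 126, 125, 125, 125, 124, 124, 123, 124, 124, 111, 99, 112, 65, 57, 61, 65, 69, 71, 72, 74, 89, 95, 97, 95, 97, 95, 94, 94, 92, 91, 92, 95, 94, 94, 95, 93, 93, 82, 80]
345 [162, 161, 162, 162, 160, 161, 162, 160, 160, 162, 162, 161, 160, 161, 160, 161, 161, 159, 161, 160, 159, 159, 159, 160, 159, 158, 114, 83, 102, 115, 126, 123, 123, 121, 121, 122, 121, 122, 121, 120, 120, 120, 110, 134, 138, 66, 58, 61, 63, 67, 71, 71, 73, 84, 95, 95, 94, 95, 93, 97, 97, 97, 95, 95, 95, 93, 92, 91, 92, 90, 90, 82]
turn [ 0.     0.001 -0.001] shift cm [ 0.02 -0.03 -0.01]
```

Request:
{"fn": "play_rows", "kwargs": {"commands": [[[0,0,0,-0.05,0,0.1,4.5],[0,0,0,-0.05,0,0.2,4.5],[0,0,0,-0.05,0,0.25,4.5],[0,0,0,-0.05,0,0.25,4.5]]]}}

```text
clock: 14.08
tool_pos: [0.6191, 0.1761, 0.0746]
orientation: [-167.4, -0.2, -89.0]
force: [-0.3, 0.8, -1.0]
opening: 0.0495
gripper_force: 30.0
```

```bash
sed -i 's/^p=snap.*//;s/^for u.*//' m.py; python3 m.py
```

```text
bed pos [0.0827 0.0509 0.0274] F bed [-0.5  0.8 -0.9] M [0.06 0.79 0.02] [-1.6738e+02 -1.6000e-01 -8.9010e+01] 29.997621774673462 14.0833
turn [ 0.     0.001 -0.001] shift cm [ 0.07 -0.03 -0.26]
```

Request:
{"fn": "play_rows", "kwargs": {"commands": [[[0,0,0,0,0,0.07,4.5],[0,0,0,0,0,0.14,4.5],[0,0,0,0,0,0.2,4.5],[0,0,0,0,0,0.2,4.5]]]}}

```text
clock: 14.42
tool_pos: [0.6194, 0.1761, 0.0742]
orientation: [-167.3, -0.2, -89.0]
force: [-9.5, -0.9, 12.4]
opening: 0.0496
gripper_force: 30.0
```

```bash
python3 m.py
```

```text
bed pos [0.0828 0.0509 0.027 ] F bed [-6.6 -0.8 14.2] M [-0.11  3.01 -0.03] [-1.6733e+02 -1.5000e-01 -8.9010e+01] 30.00445783138275 14.4167
turn [-0.001  0.001 -0.001] shift cm [ 0.07 -0.02 -0.3 ]
```

Contact is made. To check flushness I'll sweep the tilt slightly and watch the normal force, which is smallest when flush.

Request:
{"fn": "play_rows", "kwargs": {"commands": [[[0,0,0,0,0,-0.03,4.5],[0.02,0,0,0,0,-0.03,4.5],[0.03,0,0,0,0,-0.03,4.5],[0.03,0,0,0,0,-0.03,4.5],[0.03,0,0,0,0,-0.03,4.5]]]}}

```text
clock: 14.83
tool_pos: [0.62, 0.1766, 0.0739]
orientation: [-165.6, -0.1, -89.0]
force: [-2.8, 1.2, 5.4]
opening: 0.0494
gripper_force: 30.0
```

```bash
python3 m.py
```

```text
bed pos [0.0833 0.0514 0.0265] F bed [-1.5  1.2  5.9] M [0.68 1.42 0.12] [-1.6559e+02 -1.1000e-01 -8.8980e+01] 30.013248324394226 14.8333
turn [-0.031  0.002 -0.001] shift cm [ 0.12  0.02 -0.35]
```

Request:
{"fn": "play_rows", "kwargs": {"commands": [[[-0.02,0,0,0,0,0,4.5],[-0.04,0,0,0,0,0,4.5],[-0.06,0,0,0,0,0,4.5],[-0.06,0,0,0,0,0,4.5],[-0.06,0,0,0,0,0,4.5]]]}}

```text
clock: 15.25
tool_pos: [0.6204, 0.1765, 0.0751]
orientation: [-169.0, -0.1, -89.0]
force: [-7.5, -0.9, 16.4]
opening: 0.0497
gripper_force: 30.0
```

```bash
python3 m.py
```

```text
bed pos [0.084  0.0513 0.0276] F bed [-3.7 -0.8 17.6] M [-0.31  1.91  0.01] [-1.6902e+02 -1.1000e-01 -8.9020e+01] 30.003243684768677 15.25
turn [ 0.029  0.002 -0.002] shift cm [ 0.11  0.11 -0.23]
```

Request:
{"fn": "play_rows", "kwargs": {"commands": [[[0.03,0,0,0,0,0,4.5],[0.06,0,0,0,0,0,4.5],[0.09,0,0,0,0,0,4.5],[0.09,0,0,0,0,0,4.5],[0.09,0,0,0,0,0,4.5]]]}}

```text
clock: 15.67
tool_pos: [0.6197, 0.1767, 0.0745]
orientation: [-163.8, -0.1, -89.0]
force: [-8.3, 4.1, 12.1]
opening: 0.0504
gripper_force: 30.0
```

```bash
python3 m.py
```

```text
bed pos [0.0832 0.0515 0.0272] F bed [-5.3  4.2 13.6] M [1.36 3.43 0.27] [-1.6383e+02 -1.0000e-01 -8.8960e+01] 30.04903256893158 15.6667
turn [-0.062  0.002 -0.001] shift cm [ 0.13  0.01 -0.29]
```

Request:
{"fn": "play_rows", "kwargs": {"commands": [[[0.02,0,0,0,0,0,4.5],[0.03,0,0,0,0,0,4.5],[0.03,0,0,0,0,0,4.5],[0.03,0,0,0,0,0,4.5]]]}}

```text
clock: 16.0
tool_pos: [0.6201, 0.1766, 0.0751]
orientation: [-162.1, -0.1, -89.0]
force: [-11.9, 2.4, 18.9]
opening: 0.0498
gripper_force: 30.1
```

```bash
python3 m.py
```

```text
bed pos [0.0838 0.0514 0.0277] F bed [-7.5  2.6 21. ] M [0.68 3.82 0.17] [-1.6207e+02 -1.0000e-01 -8.8980e+01] 30.09625643491745 16.0
turn [-0.092  0.002 -0.001] shift cm [ 0.12  0.05 -0.24]
```

The force is smallest about 0.03 rad steeper than my estimate, so the slope is about 0.25 rad. I'll return there and press at about 10 N.

Request:
{"fn": "play_rows", "kwargs": {"commands": [[[-0.03,0,0,0,0,-0.02,4.5],[-0.06,0,0,0,0,0,4.5],[-0.06,0,0,0,0,0.04,4.5],[-0.06,0,0,0,0,0.04,4.5],[-0.06,0,0,0,0,0.04,4.5],[-0.06,0,0,0,0,0.04,4.5],[-0.06,0,0,0,0,0.04,4.5]]]}}

```text
clock: 16.58
tool_pos: [0.6197, 0.1765, 0.0737]
orientation: [-165.6, -0.1, -89.0]
force: [-8.8, 1.9, 11.5]
opening: 0.0497
gripper_force: 30.0
```

```bash
python3 m.py; python3 - <<'E'
from h import *
p=snap('wrist');g=p['color'].mean(2).astype(int);pickle.dump(p,open('w9.pkl','wb'))
for u in(265,318,345): print(u,g[140:185,u].tolist())
for k in('stop_tip','index_tip','sanding_block'):print(k,[(d['bbox'],round(d['conf'],2)) for d in ctrl.find_in(p,k)[:2]])
# pointer / blade tip region, columns u (bed x), rows v (bed y)
sub=g[135:195:2,190:275:4]
for i,rw in enumerate(sub): print(135+2*i,rw.tolist())
E
```

```text
bed pos [0.083  0.0513 0.0264] F bed [-6.   2.  13.2] M [0.86 3.12 0.26] [-1.6562e+02 -1.4000e-01 -8.9000e+01] 30.037058293819427 16.5833
turn [-0.03   0.001 -0.001] shift cm [ 0.11 -0.01 -0.36]
265 [167, 166, 167, 166, 166, 166, 167, 166, 165, 166, 164, 165, 165, 112, 88, 114, 133, 136, 136, 134, 135, 133, 133, 133, 131, 130, 130, 128, 130, 116, 139, 161, 163, 162, 163, 162, 162, 163, 161, 161, 162, 162, 162, 160, 161]
318 [159, 158, 160, 159, 159, 159, 160, 159, 159, 160, 158, 159, 141, 98, 82, 113, 128, 131, 129, 127, 126, 126, 126, 125, 124, 125, 124, 122, 124, 110, 110, 124, 154, 72, 59, 62, 65, 69, 68, 67, 67, 84, 94, 96, 96]
345 [154, 153, 153, 155, 155, 154, 155, 154, 155, 155, 153, 154, 153, 98, 80, 110, 122, 125, 124, 123, 122, 122, 121, 121, 121, 123, 122, 121, 121, 108, 132, 154, 155, 87, 59, 62, 65, 63, 70, 71, 70, 83, 93, 96, 95]
stop_tip [([236.3, 102.7, 262.2, 69.3], 0.84)]
index_tip [([174.9, 142.8, 60.0, 39.0], 0.78)]
sanding_block [([265.9, 173.8, 107.1, 137.6], 0.7)]
135 [232, 162, 166, 165, 162, 162, 164, 162, 166, 163, 166, 164, 168, 164, 241, 238, 164, 163, 166
[... 2477 characters left out ...]
6, 159, 161, 161, 87, 89]
183 [233, 235, 160, 163, 163, 161, 159, 161, 159, 165, 158, 163, 161, 164, 161, 163, 156, 160, 160, 155, 94, 94]
185 [231, 235, 159, 162, 163, 160, 142, 143, 142, 144, 140, 144, 143, 145, 144, 161, 155, 159, 160, 156, 93, 96]
187 [230, 236, 160, 162, 164, 160, 140, 142, 139, 144, 140, 142, 142, 144, 142, 141, 138, 140, 142, 136, 93, 96]
189 [231, 240, 159, 163, 162, 161, 141, 141, 140, 144, 140, 142, 142, 143, 141, 142, 137, 139, 142, 138, 93, 97]
191 [233, 240, 160, 162, 162, 161, 141, 98, 73, 73, 141, 144, 141, 145, 142, 143, 137, 140, 141, 138, 82, 87]
193 [227, 240, 160, 163, 162, 161, 140, 140, 138, 140, 141, 142, 141, 144, 141, 141, 137, 140, 140, 137, 82, 84]
```

Pointer (row ≈162.5) and blade (≈162) line up, and the end gap is about 1.4 mm. I'll ease the push slightly.

Request:
{"fn": "play_rows", "kwargs": {"commands": [[[0,0,0,0,0,-0.03,4.5],[0,0,0,0,0,-0.03,4.5],[0,0,0,0,0,-0.03,4.5],[0,0,0,0,0,-0.03,4.5],[0,0,0,0,0,-0.03,4.5],[0,0,0,0,0,-0.03,4.5]]]}}

```text
clock: 17.28
tool_pos: [0.6197, 0.1766, 0.0737]
orientation: [-165.6, -0.1, -89.0]
force: [-6.3, 2.0, 8.7]
opening: 0.0496
gripper_force: 30.0
```

```bash
python3 m.py
```

```text
bed pos [0.0831 0.0514 0.0264] F bed [-4.2  2.   9.9] M [0.83 2.62 0.21] [-1.6563e+02 -1.3000e-01 -8.9000e+01] 30.02757489681244 17.2833
turn [-0.03   0.002 -0.001] shift cm [ 0.12 -0.01 -0.36]
```

```bash
python3 -c "
from h import *
print(ctrl.close_job())"
```

```text
the job is handed in; nothing more can be done
None
```

I handed in the job at about 17 s. The stop's blade is on the pointer to within about 1 mm. The dark sanding block is still gripped, flush on the bed at about 0.25 rad and pressed at about 10 N, with its end about 1.5 mm from the blade. These are my own measurements; the hand-in gave no verdict.

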